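# Caliper check of a resin print on its build plate

### The arm

A 6-joint arm with a two-finger parallel gripper is mounted at the origin on the work surface. World frame = base frame: x ahead of the robot, y to its left, z up, the work surface at z = 0. Lengths are in m, angles in rad, forces in N, time in s.
With the tool pointing down it reaches from about 0.225 to 0.875 m from the base axis. Payload 3.4 kg.
Tool frame: the origin (TCP) lies at the very end of the fingers, on their centre line; the grasp point (between the pads) lies 19 mm behind it; z points along the fingers, y is the line along which they close (so a half turn about z gives the same grasp; the last joint's range is limited). The gripper opens to 85 mm and grips with 20 to 120 N. Pads are 22 mm wide; open, the fingers measure 114 mm over their backs; the gripper's body (76 mm by 85 mm) begins 54 mm behind the grasp point. The pads swing forward as they close: fully open they stand 13 mm farther back than shut.
Start: joints at [-1.232, 0.276, 1.505, -0, 1.361, -0.121], TCP at [0.255, -0.515, 0.231] pointing down, gripper open.
Joint ranges: [-2.89, 2.89], [-0.75, 2.08], [0.22, 2.7], [-1.18, 4.32], [0.11, 2.71], [-2.7, 2.7]. Speed limits (rad/s): [2.57, 2.57, 3.14, 3.14, 3.14, 3.14].

### API

Orientations are given as a unit quaternion [w, x, y, z].
In Python, from rig import manip, eyes gives the robot as it stands.
- The arm moves only by the tool servo_tool, never from a script. Its argument "series" is text: rows parted by semicolons, each of 7 numbers parted by spaces: the shift along the tool's x, y, z in m, then the turn, a rotation vector about the tool's x, y, z in degrees, then the closure, from 0 (fully open) to 1 (shut). In form: dx dy dz ax ay az fingers; .... A call has 1 to 5 rows; each row is the pose to reach, as a shift and turn from the pose commanded when the call began, along the tool's axes at that moment; what a row does not reach only later rows make up. A row lasts 1/10 s, in which the tool goes at most 50 mm and 8.59 degrees, less where a joint would pass 70% of its speed; a pose out of reach is approached as far as the arm can. A call with a gripper value outside its range is refused whole. The fingers move at their own pace and stop on an object; "squeeze" is the grip in N (left out, the last holds). Time passes only in rows, so rows that repeat a pose let the fingers close. It gives the time, the measured TCP pose, the force, the opening and the grip force at its end, in the units of the state.
- manip.get_state(): the state, without advancing time (a new reading comes with each control period).
- eyes.get_image(name): name is "scene" or "top"; returns the picture (480x640x3 uint8, red, green, blue); there is no depth.
- eyes.camera_info(name): a dict with "fx", "fy", "cx", "cy" (pixels), "dist" ([k1, k2, p1, p2, k3] as OpenCV has them; the pictures are not rectified), "eye" and "orientation" of the camera in the world. Camera axes: x right, y down, z forward; pixel columns grow to the right and rows downward; lengths in m; the calibration is good to about 2 mm. A picture is of the moment at which its call begins. camera_info takes no time and is no camera call.
- manip.sign_off(): hands the job in; it is judged then, once.
The state is a dict: "clock": time; "qpos": joint angles; "qd": joint speeds; "effort": joint torques, N m; "position": TCP position; "ee_rot": TCP orientation; "contact_force": force on the tool from outside, world axes, zero at the start; "moment": the same for the moment, N m; "width": finger opening in m; "gripper_force": force on a finger pad.
Only numpy, scipy, OpenCV 4.12 (cv2) and the standard library are available. Lean on these libraries where they do the work, as an engineer would, in place of code of your own. Each camera call takes 0.05 s, during which the arm holds its last target. There are 200 camera calls.

### The job

Check the foot of the grey resin print with the caliper: lay the caliper flat on the build plate with its open jaws on either side of the print's foot, and let go of it without dropping it. Then take it by the thumb tab and slide the jaws gently shut until both press on the print, and leave it lying there closed on the standing print. Leave the bottle, cup and scraper alone.

Things in the scene. Friction and masses are not known exactly. Their poses are not given: they have to be found in the camera images.
- plate: aluminium build plate, 240 x 150 x 10 mm, lying flat and fixed to the bench; origin at the centre of its underside, x along its 240 mm side, y along its 150 mm side, z up. Its top is 10 mm above the bench.
- print: grey stepped round resin print, 70 mm tall, about 0.09 kg, standing loose on the plate near x = -50, y = -40 mm of the plate. Foot 44 mm diameter and 32 mm high (this is what is measured), then 30 mm diameter up to 52 mm, then 20 mm diameter up to 70 mm. Origin at the centre of its underside, on the plate's top.
- caliper: steel caliper with a black slider, loose, about 0.5 kg, lying flat. Beam 200 mm long (x), 16 wide (y), 12 thick (z); origin: middle of the beam's underside. Both jaws point to -y, 12 mm thick from the underside up. Fixed jaw at the -x end, free tail at +x (last 8 mm are 24 mm wide). With its x along the plate's x and jaws round the print it rests wholly on the plate; turned round it overhangs.
- fixed_jaw: fixed jaw, 12 mm wide in x; its measuring face is at caliper x = -88 mm and faces +x, its end at caliper y = -76 mm. Origin at caliper x = -94, y = -6 mm, z = 0. Behind the beam its stub reaches y = +13 mm.
- moving_jaw: moving jaw carried by the slider, 12 mm wide in x, its end at caliper y = -75 mm. Origin on its measuring face (which faces -x) at the caliper's y = 0, z = 0; so its face is at caliper x = -88 mm + the joint value.
- slide (a joint): opening between the jaws in m: 0 shut, 0.085 fully open; starts 0.070 to 0.080. The slider runs easily (0.8 N of friction, plus 3 N per m/s) and stays where left; the caliper itself takes 3 to 6 N to slide on the plate. The moving jaw pushes the loose print along to the fixed jaw. The slider's housing reaches 46 mm in +x from the moving jaw's face, 30 mm wide, 24.5 mm high.
- tab (a point): middle of the thumb tab, a black block on top of the slider, 26 mm long (x), 12 mm wide (y), from 24.5 to 46 mm above the caliper's underside; this point is 35 mm up, 28 mm in +x from the moving jaw's face. Pinch it across y and push it to the caliper's -x to shut the jaws.
- tail (a point): point on the beam near its tail, 6 mm above the underside, at caliper x = +75 mm: free for a firm grasp across the beam to carry it (the caliper's centre of mass is near x = -5 mm).
- bottle: black resin bottle with a white label, 64 mm diameter, 130 mm tall, standing; origin under its centre. To be left alone.
- cup: white measuring cup, 72 mm across, 85 mm tall; origin under its centre. To be left alone.
- scraper: scraper with a wooden handle and steel blade, 200 mm long, lying on the bench along its x; origin at its underside. To be left alone.
Mind the look-alikes: they are no part of the job. Several things have the shape of the print; the one meant has the colours described above.

How it is judged:
On the way, in this order (a step that is already met when the one before it is completed fails the run):
1. the caliper lies flat on the plate with its open jaws on either side of the print's foot, and is let go (z of caliper in the frame of plate between 0.007 and 0.0125 m and angle between caliper's own z axis and vertical below 0.05 rad and value of joint slide above 0.05 m and x of print in the frame of fixed_jaw above 0.0265 m and x of print in the frame of moving_jaw below -0.0205 m and y of print in the frame of caliper between -0.073 and -0.02 m and contact force between the fingers and caliper below 0.05 N), for 0.2 s.
2. the jaws are slid shut until both press on the print (at least 1 N on each) (contact force between each of moving_jaw, fixed_jaw and print above 1 N and value of joint slide below 0.046 m), for 0.1 s.
At the end, for the whole second after the job is handed in: The caliper lies flat and at rest on the plate (2.5 mm, 0.05 rad), its jaws closed on the 44 mm foot of the print, which stands upright on the plate: joint 41 to 46 mm, print axis 19 to 25 mm from the fixed jaw's face and 20 to 73 mm from the beam's middle line (value of joint slide between 0.041 and 0.046 m and x of print in the frame of caliper between -0.069 and -0.063 m and y of print in the frame of caliper between -0.073 and -0.02 m and z of caliper in the frame of plate between 0.007 and 0.0125 m and angle between caliper's own z axis and vertical below 0.05 rad and linear speed of caliper below 0.01 m/s and z of print in the frame of plate between 0.007 and 0.0125 m and angle between print's own z axis and vertical below 0.1 rad); the robot touches nothing.
It fails at once if the print is squeezed hard (over 25 N) (contact force between any of moving_jaw, fixed_jaw and print above 25 N).
It fails at once if the caliper is dropped (moving faster than 0.35 m/s while the fingers do not hold it) (linear speed of caliper above 0.35 m/s and contact force between the fingers and caliper below 0.05 N).
It fails at once if the bottle, cup or scraper is moved more than 20 mm (distance of any of bottle, cup, scraper from where it was at the start of the episode above 0.02 m).
It fails at once if the print is tipped over (angle between print's own z axis and vertical above 0.5 rad).
It also fails if it takes over 61 s, if anything falls off the work surface, if the arm or the gripper's body presses on something with over 40 N, if the wrist force passes 120 N, or if a joint passes its speed limit or range.

## Working session

There is one attempt and no reset: what is moved stays moved. The work goes in short steps, Python scripts to look and compute and a tool call to move; the robot and the scene stay as the last step left them, time stands still between calls to the robot, and variables do not carry over. Pictures are saved under pics/ and viewed, at most 10 in all, crops included, and the job is handed in when it is done.

Besides the shell and the picture viewer there is one more tool, called by a JSON object that holds its "api" and its "payload", one argument or row to a line. servo_tool: Moves the arm, as the interface text tells. Its arguments: {"type":"object","properties":{"series":{"type":"string"},"squeeze":{"type":"number"}},"required":["series"]}

```bash
ls; mkdir -p pics
python3 - <<'E'
from rig import manip, eyes
import cv2
for n in("scene","top"):
    cv2.imwrite(f"pics/{n}0.png",eyes.get_image(n)[:,:,::-1]); print(n,eyes.camera_info(n))
print(manip.get_state())
E
```

```text
pics
scene {'fx': 456.97862549789915, 'fy': 456.97862549789915, 'cx': 326.3486988711333, 'cy': 242.97857722896578, 'dist': array([0.03802096, 0.        , 0.        , 0.        , 0.        ]), 'eye': array([ 0.8696218 , -0.47538772,  0.81874168]), 'orientation': array([-0.2840352 ,  0.90545769,  0.29996256, -0.09743126])}
top {'fx': 506.4253838545039, 'fy': 506.4253838545039, 'cx': 316.11808262768886, 'cy': 240.45516410824945, 'dist': array([-0.11207167,  0.        ,  0.        ,  0.        ,  0.        ]), 'eye': array([ 0.41861765, -0.07155348,  1.12730086]), 'orientation': array([-0.03995957,  0.71385854, -0.69811898,  0.03793559])}
{'clock': 0.1, 'qpos': array([-1.23199451e+00,  2.76578778e-01,  1.50595973e+00, -1.81303116e-05,
        1.36068226e+00, -1.20946346e-01]), 'qd': array([-4.66464252e-04,  3.88865714e-05, -4.07123053e-03,  1.68640099e-05,
        1.25256772e-03,  4.61458928e-04]), 'effort': array([ 2.18558343e-03, -4.17698729e+01, -2.46404850e+01, -6.09523909e-05,
        5.82788882e-03, -1.85386874e-06]), 'position': array([ 0.25501126, -0.51487139,  0.23051803]), 'ee_rot': array([-8.08266021e-04,  9.73694339e-01,  2.27856690e-01, -9.73095567e-05]), 'contact_force': array([1.20364677, 0.05048916, 1.08120119]), 'moment': array([0.02499348, 0.01588297, 0.03582389]), 'gripper_force': 0.0, 'width': 0.08553726343413728}
```

View pics/top0.png

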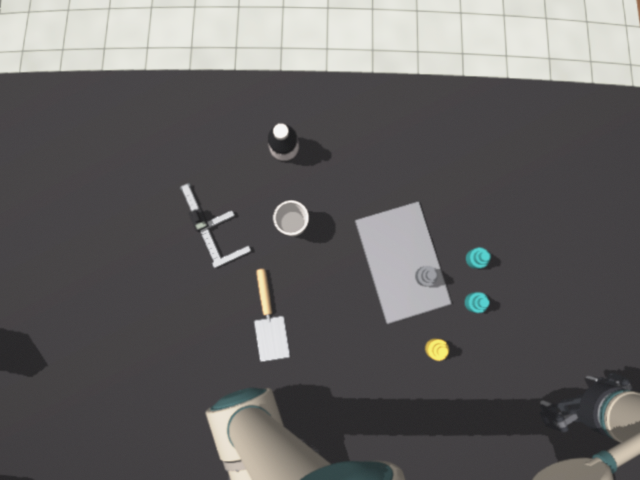

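View pics/scene0.png

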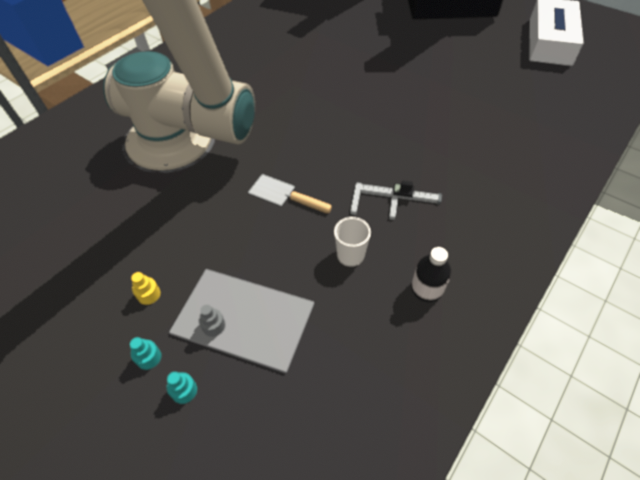

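The top view shows the caliper at upper left: tail (187,187), fixed jaw corner (217,264), jaws pointing right. The plate is centred near (403,262) with the grey print at (428,276). The cup is at (291,218), the bottle at (283,142) and the scraper at (268,320). The caliper is already turned nearly the way the plate is.

```bash
cat > h.py <<'E'
import numpy as np, cv2
from scipy.spatial.transform import Rotation as R
from rig import manip, eyes
def rays(n,uv):
    c=eyes.camera_info(n); K=np.array([[c['fx'],0,c['cx']],[0,c['fy'],c['cy']],[0,0,1]])
    p=cv2.undistortPoints(np.array(uv,float).reshape(-1,1,2),K,c['dist'])[:,0]
    d=np.c_[p,np.ones(len(p))]@R.from_quat(np.roll(c['orientation'],-1)).as_matrix().T
    return c['eye'],d
def onz(n,uv,z):
    e,d=rays(n,uv); return (e+d*((z-e[2])/d[:,2])[:,None])[:,:2]
def proj(n,P):
    c=eyes.camera_info(n); K=np.array([[c['fx'],0,c['cx']],[0,c['fy'],c['cy']],[0,0,1]])
    Rm=R.from_quat(np.roll(c['orientation'],-1)).as_matrix().T
    return cv2.projectPoints(np.array(P,float).reshape(-1,1,3),cv2.Rodrigues(Rm)[0],-Rm@c['eye'],K,c['dist'])[0][:,0]
def snap(n,f=None):
    im=eyes.get_image(n)[:,:,::-1].copy()
    if f: cv2.imwrite(f,im)
    return im
E
python3 - <<'E'
from h import *
t=cv2.imread('pics/top0.png'); g=cv2.cvtColor(t,cv2.COLOR_BGR2GRAY)
# plate
m=np.zeros_like(g); m[190:340,345:460]=(g[190:340,345:460]>75)
n,l,s,c=cv2.connectedComponentsWithStats(m); k=1+s[1:,4].argmax()
cnt=max(cv2.findContours((l==k).astype(np.uint8),0,1)[0],key=len)[:,0]
r=cv2.minAreaRect(onz('top',cnt,.01).astype(np.float32)); print('plate',r)
# caliper
m=np.zeros_like(g); m[175:275,170:255]=(g[175:275,170:255]>90)
n,l,s,c=cv2.connectedComponentsWithStats(m)
for k in range(1,n):
    if s[k,4]<15: continue
    cnt=max(cv2.findContours((l==k).astype(np.uint8),0,1)[0],key=len)[:,0]
    w=onz('top',cnt,.012); print(s[k],'rect',cv2.minAreaRect(w.astype(np.float32)))
a=cv2.resize(t[175:275,165:265],(500,500),interpolation=cv2.INTER_CUBIC)
b=cv2.resize(t[195:330,350:460],(0,0),fx=3.7,fy=3.7,interpolation=cv2.INTER_CUBIC)[:500]
b=b[:,:300] if 0 else cv2.resize(b,(300,int(b.shape[0]*300/b.shape[1])))
o=np.zeros((500,800,3),np.uint8); o[:,:500]=a; o[:b.shape[0],500:]=b
cv2.imwrite('pics/z0.png',o)
E
```

```text
plate ((0.49937278032302856, -0.259418249130249), (0.24490709602832794, 0.1554192751646042), 17.96602439880371)
[180 183  19  29 272] rect ((0.6345186233520508, 0.2226017564535141), (0.06658852845430374, 0.023964673280715942), 24.098928451538086)
[208 210  27  17 193] rect ((0.5879771113395691, 0.14782004058361053), (0.016631154343485832, 0.06194237619638443), 25.926776885986328)
[195 222  11   7  56] rect ((0.5710198879241943, 0.19359374046325684), (0.012977248057723045, 0.02279626578092575), 19.722103118896484)
[200 228  51  40 607] rect ((0.5358283519744873, 0.1379333734512329), (0.09027405828237534, 0.0931493490934372), 26.186553955078125)
```

View pics/z0.png

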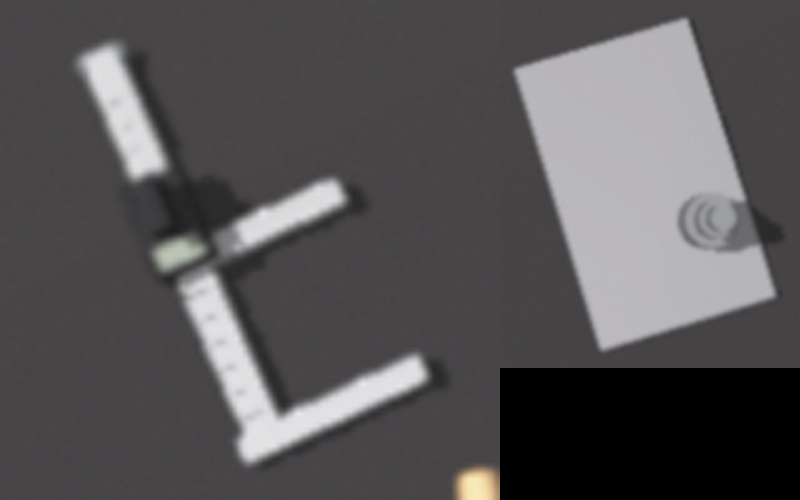

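The crop shows the caliper beam running from tail to fixed jaw, with the moving jaw open about 75 mm. The print stands on the plate, its foot centred near top-view pixel (425,276).

```bash
python3 - <<'E'
from h import *
t=cv2.imread('pics/top0.png'); g=cv2.cvtColor(t,cv2.COLOR_BGR2GRAY)
m=np.zeros_like(g); m[175:275,170:255]=(g[175:275,170:255]>90)
n,l,s,c=cv2.connectedComponentsWithStats(m)
th=np.radians(26.0); ax=np.array([np.cos(th),np.sin(th)]); ay=np.array([-ax[1],ax[0]])
def pts(k): 
    y,x=np.nonzero(l==k); return onz('top',np.c_[x,y],.012)
ks=[k for k in range(1,n) if s[k,4]>=50]
for k in ks:
    p=pts(k); u,v=p@ax,p@ay; print(s[k],'u',u.min(),u.max(),'v',v.min(),v.max())
tail=pts(ks[0]); L=pts(ks[-1]); v=L@ay
u=L@ax; beamL=L[(u>u.min()+.025)&(v>v.max()-.035)]
tl=tail[(tail@ax)<(tail@ax).max()-.012]
B=np.r_[tl,beamL]; mu=B.mean(0); w,V=np.linalg.eigh(np.cov((B-mu).T)); d=V[:,1]; d*=np.sign(d[0])
print('beam dir',np.degrees(np.arctan2(d[1],d[0])),'width rms',w[0]**.5*12**.5,'mid v',mu@ay)
fj=L[u<u.min()+.012]; q=fj-fj.mean(0); w,V=np.linalg.eigh(np.cov(q.T)); d=V[:,1]; print('fixed jaw dir',np.degrees(np.arctan2(d[1],d[0])))
# print
pl=np.array([.49937,-.25942]); a=np.radians(17.97); A=np.array([[np.cos(a),-np.sin(a)],[np.sin(a),np.cos(a)]])
b=onz('top',[[425.4,276.4]],.01)[0]; print('print',b,'in plate',A.T@(b-pl),'nominal',pl+A@[-.05,-.04])
E
python3 - <<'E'
import sys; sys.path.insert(0,'.')
import os; os.chdir('.')
from h import *
# print seen in scene: overlay check of predicted circles
pl=np.array([.49937,-.25942]); a=np.radians(17.97); A=np.array([[np.cos(a),-np.sin(a)],[np.sin(a),np.cos(a)]])
cc=[onz('top',[[425.4,276.4]],.01)[0]]
out=[]
for n in('top','scene'):
    im=cv2.imread(f'pics/{n}0.png'); f=4
    im=cv2.resize(im,(0,0),fx=f,fy=f,interpolation=cv2.INTER_CUBIC)
    for z,r in((.01,.022),(.042,.022),(.08,.010)):
        k=np.linspace(0,2*np.pi,60); P=np.c_[cc[0][0]+r*np.cos(k),cc[0][1]+r*np.sin(k),np.full(60,z)]
        cv2.polylines(im,[((proj(n,P)+.5)*f-.5).astype(np.int32)],True,(0,0,255),1)
    c=(proj(n,[[*cc[0],.03]])[0]*f).astype(int); out.append(im[c[1]-150:c[1]+150,c[0]-150:c[0]+150])
cv2.imwrite('pics/z1.png',np.hstack(out))
E
```

```text
[180 183  19  29 272] u 0.6343616462592777 0.7010427732987027 v -0.09104130645344348 -0.06693021136860246
[208 210  27  17 193] u 0.5849392066869394 0.6015957065450053 v -0.15585777002239393 -0.0939137636452145
[195 222  11   7  56] u 0.5910859767824673 0.6051059050990433 v -0.08748965856455183 -0.06514514094910198
[200 228  51  40 607] u 0.4968004607811799 0.5871147492850936 v -0.15761744794185822 -0.06447171935194401
beam dir 26.14900485137462 width rms 0.02087333892187334 mid v -0.07897999169940373
fixed jaw dir 116.22786983267218
print [ 0.46752695 -0.31070097] in plate [-0.04611084 -0.03895521] nominal [ 0.46414985 -0.31289468]
```

View pics/z1.png

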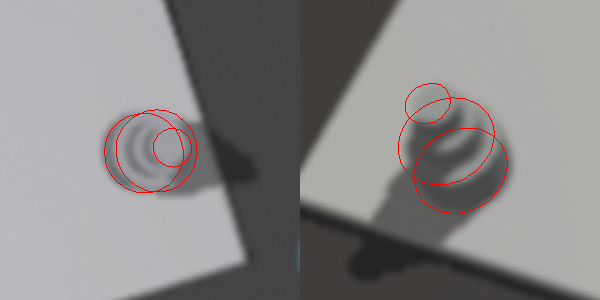

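The predicted circles match the print in both views, so print ≈ (0.4675, -0.3107). The caliper lies at about 26.1°, close to the tool's present yaw of 26.3°, and the plate is at 18.0°. I'll move over the tail grasp point at caliper x ≈ 65 mm, world (0.632, 0.220).

{"api": "servo_tool", "payload": {
  "series": "0.036 -0.027 0 0 0 0 0.3; 0.072 -0.053 0 0 0 0 0.3; 0.108 -0.080 0 0 0 0 0.3; 0.144 -0.107 0 0 0 0 0.3; 0.180 -0.133 0 0 0 0 0.3",
  "squeeze": 100
}}

```text
clock: 0.6
position: [0.3577, -0.3144, 0.231]
ee_rot: [-0.0, 0.974, 0.228, -0.0]
contact_force: [0.9, -1.2, 0.0]
width: 0.0597
gripper_force: 0.0
```

{"api": "servo_tool", "payload": {
  "series": "0.036 -0.027 0 0 0 0 0.3; 0.072 -0.053 0 0 0 0 0.3; 0.108 -0.080 0 0 0 0 0.3; 0.144 -0.107 0 0 0 0 0.3; 0.180 -0.133 0 0 0 0 0.3"
}}

```text
clock: 1.1
position: [0.46, -0.1153, 0.2311]
ee_rot: [-0.0, 0.974, 0.228, -0.0]
contact_force: [0.8, -0.6, 0.4]
width: 0.0598
gripper_force: 0.0
```

{"api": "servo_tool", "payload": {
  "series": "0.036 -0.027 0 0 0 0 0.3; 0.072 -0.053 0 0 0 0 0.3; 0.108 -0.080 0 0 0 0 0.3; 0.144 -0.107 0 0 0 0 0.3; 0.180 -0.133 0 0 0 0 0.3"
}}

```text
clock: 1.6
position: [0.5623, 0.0838, 0.2309]
ee_rot: [0.0, 0.974, 0.228, -0.0]
contact_force: [1.1, -0.6, 0.4]
width: 0.0599
gripper_force: 0.0
```

{"api": "servo_tool", "payload": {
  "series": "0.035 -0.026 0 0 0 0 0.3; 0.070 -0.052 0 0 0 0 0.3; 0.105 -0.078 0 0 0 0 0.3; 0.123 -0.0914 0.02 0 0 0 0.3; 0.123 -0.0914 0.06 0 0 0 0.3"
}}

```text
clock: 2.1
position: [0.6353, 0.2225, 0.173]
ee_rot: [-0.001, 0.973, 0.229, 0.004]
contact_force: [0.2, -0.7, -0.7]
width: 0.0598
gripper_force: 0.0
```

{"api": "servo_tool", "payload": {
  "series": "0 0 0.035 0 0 0 0.3; 0 0 0.07 0 0 0 0.3; 0 0 0.1 0 0 0 0.3; 0 0 0.115 0 0 0 0.3; 0 0 0.115 0 0 0 0.3"
}}

```text
clock: 2.6
position: [0.6291, 0.2178, 0.0527]
ee_rot: [0.0, 0.974, 0.228, -0.004]
contact_force: [-0.2, -0.6, 0.1]
width: 0.0597
gripper_force: 0.0
```

Run:
```python
from h import *
s=manip.get_state(); print(s['position'],s['ee_rot'],s['width'],s['contact_force'])
a=snap('scene'); b=snap('top')
p=[.6319,.2203,.03]
f=4; out=[]
for n,im in(('scene',a),('top',b)):
    im=cv2.resize(im,(0,0),fx=f,fy=f,interpolation=cv2.INTER_CUBIC)
    for q in ([.6319,.2203,.012],[*s['position']]):
        c=(proj(n,[q])[0]*f).astype(int); cv2.drawMarker(im,tuple(map(int,c)),(0,0,255),0,16,1)
    c=np.clip(c,[200,200],[2360,1720]); out.append(im[c[1]-200:c[1]+200,c[0]-200:c[0]+200])
cv2.imwrite('pics/z2.png',np.hstack(out))
```

```text
[0.62914739 0.21776123 0.05265895] [ 3.72918823e-05  9.73683288e-01  2.27875539e-01 -3.68660646e-03] 0.059730924378029036 [-0.18646531 -0.55935909  0.10709899]
```

View pics/z2.png

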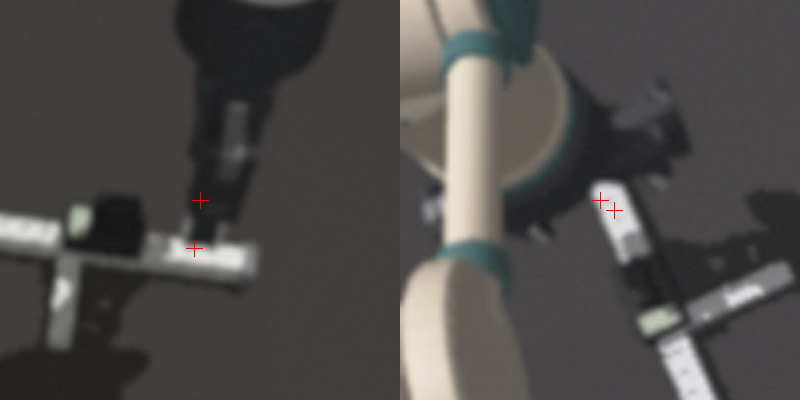

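The scene view shows the target marker on the beam, midway between the black slider and the tail, with the fingers straddling it. Now I'll descend.

{"api": "servo_tool", "payload": {
  "series": "0 0 0.025 0 0 0 0.3; 0 0 0.045 0 0 0 0.3; 0 0 0.049 0 0 0 0.3; 0 0 0.049 0 0 0 0.3; 0 0 0.049 0 0 0 0.3"
}}

```text
clock: 3.2
position: [0.633, 0.2187, 0.009]
ee_rot: [0.0, 0.974, 0.228, 0.002]
contact_force: [0.4, 0.7, 0.3]
width: 0.0596
gripper_force: 0.0
```

{"api": "servo_tool", "payload": {
  "series": "0 0 0.0045 0 0 0 0.3; 0 0 0.0045 0 0 0 0.5; 0 0 0.0045 0 0 0 0.7; 0 0 0.0045 0 0 0 0.8; 0 0 0.0045 0 0 0 1",
  "squeeze": 110
}}

```text
clock: 3.7
position: [0.6317, 0.2189, 0.0036]
ee_rot: [-0.0, 0.974, 0.227, 0.0]
contact_force: [-1.5, 1.5, 4.0]
width: 0.012
gripper_force: 108.7
```

{"api": "servo_tool", "payload": {
  "series": "0 0 0 0 0 0 1; 0 0 0 0 0 0 1; 0 0 0 0 0 0 1; 0 0 0 0 0 0 1; 0 0 0 0 0 0 1"
}}

```text
clock: 4.2
position: [0.6317, 0.2189, 0.0036]
ee_rot: [-0.0, 0.974, 0.228, 0.0]
contact_force: [-1.6, 1.6, 5.6]
width: 0.0121
gripper_force: 108.8
```

{"api": "servo_tool", "payload": {
  "series": "0 0 -0.005 0 0 0 1; 0 0 -0.012 0 0 0 1; 0 0 -0.02 0 0 0 1; 0 0 -0.03 0 0 0 1; 0 0 -0.03 0 0 0 1"
}}

```text
clock: 4.7
position: [0.6331, 0.2186, 0.0347]
ee_rot: [0.0, 0.974, 0.228, 0.002]
contact_force: [-0.1, 1.1, -5.4]
width: 0.0121
gripper_force: 107.9
```

Run:
```python
from h import *
s=manip.get_state(); print(s['position'],s['ee_rot'],s['width'],s['contact_force'],s['moment'])
a=snap('scene','pics/s3.png'); b=snap('top','pics/t3.png')
f=4; out=[]
for im,(x,y) in((a,(395,195)),(b,(215,225))):
    im=im[y-50:y+50,x-50:x+50]; out.append(cv2.resize(im,(400,400),interpolation=cv2.INTER_CUBIC))
cv2.imwrite('pics/z3.png',np.hstack(out))
```

```text
[0.63312176 0.21857004 0.03466197] [1.17974644e-04 9.73682284e-01 2.27902276e-01 1.82993437e-03] 0.012092267831379813 [-0.05852373  1.12683333 -5.39139039] [ 0.14110272 -0.33451293 -0.02300876]
```

View pics/z3.png

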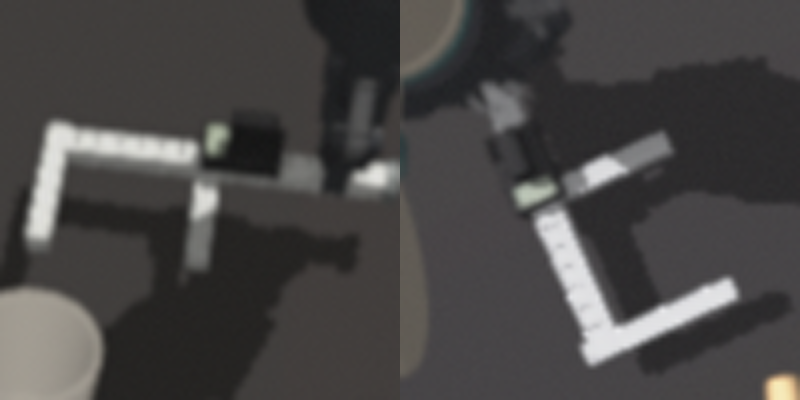

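The scene view shows the caliper lifted level in the fingers, with the slider still open and the jaws clear. I'll lift it higher and carry it over the plate.

{"api": "servo_tool", "payload": {
  "series": "0 0 -0.015 0 0 0 1; 0 0 -0.04 0 0 0 1; 0 0 -0.07 0 0 0 1; 0 0 -0.1 0 0 0 1; 0 0 -0.112 0 0 0 1"
}}

```text
clock: 5.3
position: [0.6331, 0.2187, 0.1477]
ee_rot: [0.0, 0.974, 0.228, 0.002]
contact_force: [1.0, 0.0, -5.2]
width: 0.0119
gripper_force: 108.1
```

{"api": "servo_tool", "payload": {
  "series": "-0.006 0.009 0 0 0 0 1; -0.018 0.026 0 0 0 0 1; -0.034 0.048 0 0 0 0 1; -0.050 0.071 0 0 0 0 1; -0.066 0.094 0 0 0 0 1"
}}

```text
clock: 5.8
position: [0.6117, 0.1019, 0.1421]
ee_rot: [0.0, 0.974, 0.228, -0.003]
contact_force: [-0.0, -0.9, -5.2]
width: 0.0124
gripper_force: 108.1
```

{"api": "servo_tool", "payload": {
  "series": "-0.016 0.023 0 0 0 0 1; -0.032 0.046 0 0 0 0 1; -0.048 0.068 0 0 0 0 1; -0.064 0.091 0 0 0 0 1; -0.080 0.114 0 0 0 0 1"
}}

```text
clock: 6.3
position: [0.5902, -0.0353, 0.1423]
ee_rot: [-0.001, 0.974, 0.227, -0.003]
contact_force: [0.7, -0.0, -4.1]
width: 0.0125
gripper_force: 108.1
```

{"api": "servo_tool", "payload": {
  "series": "-0.016 0.023 0 0 0 0 1; -0.032 0.046 0 0 0 0 1; -0.048 0.068 0 0 0 0 1; -0.062 0.088 0 0 0 0 1; -0.070 0.100 0 0 0 0 1"
}}

```text
clock: 6.8
position: [0.5718, -0.1561, 0.1425]
ee_rot: [-0.001, 0.974, 0.227, -0.002]
contact_force: [0.4, 1.1, -4.4]
width: 0.0124
gripper_force: 108.1
```

{"api": "servo_tool", "payload": {
  "series": "-0.010 0.014 0 0 0 2 1; -0.022 0.031 0 0 0 4 1; -0.034 0.048 0 0 0 6 1; -0.042 0.060 0 0 0 7.5 1; -0.047 0.066 0 0 0 8.35 1"
}}

```text
clock: 7.3
position: [0.5615, -0.2347, 0.1443]
ee_rot: [-0.0, 0.988, 0.155, -0.0]
contact_force: [-0.3, 0.5, -4.3]
width: 0.012
gripper_force: 108.1
```

{"api": "servo_tool", "payload": {
  "series": "0 0 0 0 0 0 1; 0 0 0 0 0 0 1; 0 0 0 0 0 0 1"
}}

```text
clock: 7.6
position: [0.562, -0.2325, 0.1447]
ee_rot: [-0.0, 0.988, 0.157, -0.0]
contact_force: [1.4, 0.0, -5.0]
width: 0.012
gripper_force: 108.1
```

Run:
```python
from h import *
s=manip.get_state(); print(s['clock'],s['position'],s['ee_rot'],s['width'],s['contact_force'],s['moment'])
a=snap('scene','pics/s4.png'); b=snap('top','pics/t4.png')
p=s['position'].copy(); M=R.from_quat(np.roll(s['ee_rot'],-1)).as_matrix()
# predicted caliper top outline, caliper frame x=tool x, y=-tool y, underside at TCP z-0.0036
ax,ay=M[:,0],-M[:,1]; az=-M[:,2]; o=p-ax*.064-az*.0036
C=lambda x,y,z:o+ax*x+ay*y+az*z
out=[]
f=3
for n,im in(('scene',a),('top',b)):
    im=cv2.resize(im,(0,0),fx=f,fy=f,interpolation=cv2.INTER_CUBIC)
    P=[C(x,y,.012) for x,y in((-.1,.013),(-.1,-.076),(-.088,-.076),(-.088,-.008),(.1,-.012),(.1,.012))]
    cv2.polylines(im,[((proj(n,P)+.5)*f).astype(np.int32)],True,(0,0,255),1)
    for z in(.01,.042):
        k=np.linspace(0,6.28,40); cv2.polylines(im,[((proj(n,np.c_[.4675+.022*np.cos(k),-.3107+.022*np.sin(k),0*k+z])+.5)*f).astype(np.int32)],True,(0,255,0),1)
    c=(proj(n,[C(-.03,0,0)])[0]*f).astype(int); c=np.clip(c,[200,250],[1720,1190]); out.append(im[c[1]-250:c[1]+250,c[0]-200:c[0]+200])
cv2.imwrite('pics/z4.png',np.hstack(out))
```

```text
7.6 [ 0.56199016 -0.23249833  0.14473287] [-3.69366223e-04  9.87630803e-01  1.56796872e-01 -2.61755674e-05] 0.011975586074331449 [ 1.41647314  0.03504346 -5.03013902] [ 0.1094757  -0.28476276  0.02924186]
```

View pics/z4.png

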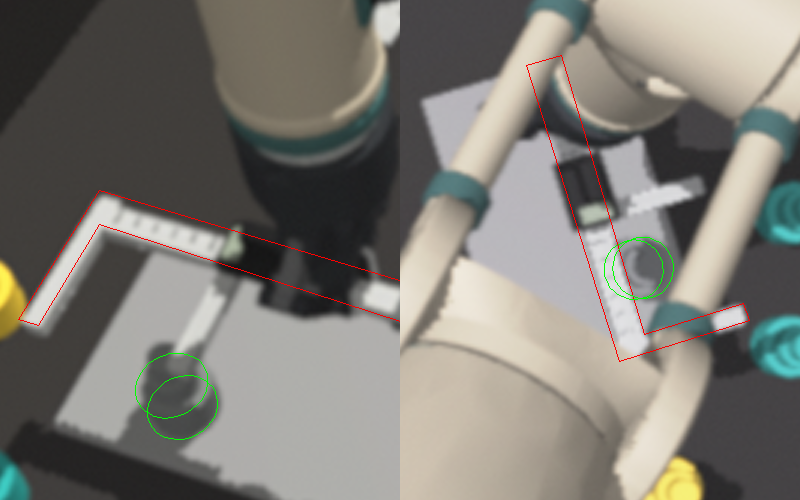

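The outline matches: the jaws straddle the print with the fixed-jaw end sagging about 2–3 mm. I'll descend with a 1° pitch to compensate.

{"api": "servo_tool", "payload": {
  "series": "0 0 0.01 0 -0.3 0 1; 0 0 0.028 0 -0.6 0 1; 0 0 0.05 0 -1 0 1; 0 0 0.072 0 -1 0 1; 0 0 0.085 0 -1 0 1"
}}

```text
clock: 8.2
position: [0.561, -0.2325, 0.0574]
ee_rot: [0.0, 0.988, 0.157, -0.01]
contact_force: [0.7, -0.3, -4.1]
width: 0.0122
gripper_force: 108.1
```

{"api": "servo_tool", "payload": {
  "series": "0 0 0.01 0 0 0 1; 0 0 0.022 0 0 0 1; 0 0 0.032 0 0 0 1; 0 0 0.036 0 0 0 1; 0 0 0.036 0 0 0 1"
}}

```text
clock: 8.7
position: [0.5611, -0.2336, 0.0233]
ee_rot: [0.001, 0.988, 0.156, -0.009]
contact_force: [-1.0, -0.3, -4.9]
width: 0.0127
gripper_force: 108.1
```

Run:
```python
from h import *
s=manip.get_state(); print(s['clock'],s['position'],s['ee_rot'],s['width'],s['contact_force'],s['moment'])
a=snap('scene','pics/s5.png'); b=snap('top','pics/t5.png')
M=R.from_quat(np.roll(s['ee_rot'],-1)).as_matrix()
print('pitch deg',np.degrees(np.arcsin(M[2,0])), 'roll',np.degrees(np.arcsin(M[2,1])))
out=[cv2.resize(im[y-62:y+62,x-50:x+50],(400,496),interpolation=cv2.INTER_CUBIC) for im,(x,y) in((a,(225,310)),(b,(415,265)))]
cv2.imwrite('pics/z5.png',np.hstack(out))
```

```text
8.7 [ 0.56111198 -0.23360307  0.02332959] [ 0.00114188  0.98765814  0.15636382 -0.00896929] 0.012729783295847005 [-0.98693476 -0.30013316 -4.89479564] [ 0.14235331 -0.29375192 -0.00901417]
pitch deg -1.0356368119134796 roll -0.03147655984554944
```

View pics/z5.png

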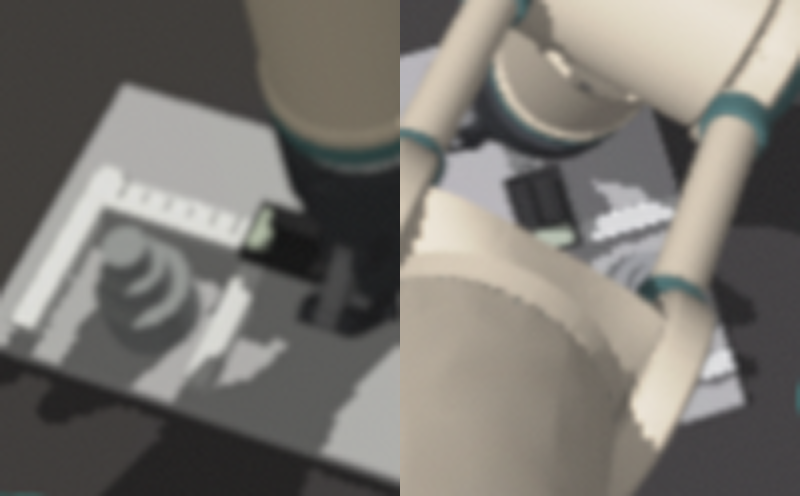

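The scene view shows the jaws on either side of the foot with the beam behind it. Now I'll lower onto the plate and watch the force.

{"api": "servo_tool", "payload": {
  "series": "0 0 0.002 0 0 0 1; 0 0 0.004 0 0 0 1; 0 0 0.006 0 0 0 1; 0 0 0.006 0 0 0 1; 0 0 0.006 0 0 0 1"
}}

```text
clock: 9.3
position: [0.5612, -0.2337, 0.0178]
ee_rot: [0.001, 0.988, 0.156, -0.009]
contact_force: [-0.6, 1.1, -4.3]
width: 0.0122
gripper_force: 108.1
```

{"api": "servo_tool", "payload": {
  "series": "0 0 0.001 0 0 0 1; 0 0 0.002 0 0 0 1; 0 0 0.002 0 0 0 1; 0 0 0.002 0 0 0 1; 0 0 0.002 0 0 0 1"
}}

```text
clock: 9.8
position: [0.5613, -0.2338, 0.0158]
ee_rot: [0.001, 0.988, 0.156, -0.009]
contact_force: [-0.4, -0.0, -5.0]
width: 0.0122
gripper_force: 108.1
```

{"api": "servo_tool", "payload": {
  "series": "0 0 0.0005 0 0 0 1; 0 0 0.0015 0 0 0 1; 0 0 0.0015 0 0 0 1; 0 0 0.0015 0 0 0 1"
}}

```text
clock: 10.2
position: [0.5612, -0.2338, 0.0143]
ee_rot: [0.001, 0.988, 0.156, -0.009]
contact_force: [-0.3, 0.0, -4.6]
width: 0.0123
gripper_force: 108.1
```

{"api": "servo_tool", "payload": {
  "series": "0 0 0.0005 0 0 0 1; 0 0 0.001 0 0 0 1; 0 0 0.001 0 0 0 1; 0 0 0.001 0 0 0 1"
}}

```text
clock: 10.6
position: [0.5613, -0.2338, 0.0136]
ee_rot: [0.001, 0.988, 0.156, -0.009]
contact_force: [-1.4, -0.5, -1.4]
width: 0.0124
gripper_force: 108.5
```

Run:
```python
from h import *
s=manip.get_state(); print(s['clock'],s['position'],s['contact_force'],s['moment'])
```

```text
10.6 [ 0.56125767 -0.23377257  0.01361015] [-1.35134655 -0.45123098 -1.42200043] [ 0.23138196 -0.13153075 -0.02280996]
```

{"api": "servo_tool", "payload": {
  "series": "0 0 0.0006 0 0 0 1; 0 0 0.0006 0 0 0 1; 0 0 0.0006 0 0 0 1"
}}

```text
clock: 10.9
position: [0.5612, -0.2338, 0.0135]
ee_rot: [0.002, 0.988, 0.156, -0.008]
contact_force: [-1.3, 1.5, 5.0]
width: 0.0122
gripper_force: 109.4
```

{"api": "servo_tool", "payload": {
  "series": "0 0 0 0 0 0 1; 0 0 0 0 0 0 1; 0 0 0 0 0 0 1; 0 0 0 0 0 0 1",
  "squeeze": 20
}}

```text
clock: 11.3
position: [0.5612, -0.2338, 0.0135]
ee_rot: [0.002, 0.988, 0.156, -0.008]
contact_force: [-2.6, 1.6, 5.8]
width: 0.0123
gripper_force: 109.4
```

Run:
```python
from h import *
s=manip.get_state(); print(s['clock'],s['position'],s['contact_force'],s['moment'],s['gripper_force'],s['width'])
```

```text
11.3 [ 0.56124626 -0.23377717  0.01354447] [-2.62636937  1.5504799   5.80772317] [0.29207661 0.13491428 0.01763409] 109.38549041748047 0.012278622989132001
```

{"api": "servo_tool", "payload": {
  "series": "0 0 0 0 0 0 0.8; 0 0 0 0 0 0 0.7; 0 0 0 0 0 0 0.55; 0 0 0 0 0 0 0.55; 0 0 0 0 0 0 0.55"
}}

```text
clock: 11.8
position: [0.5612, -0.2338, 0.0126]
ee_rot: [0.001, 0.988, 0.156, -0.009]
contact_force: [0.1, -0.3, -0.2]
width: 0.0386
gripper_force: 0.0
```

Run:
```python
from h import *
s=manip.get_state(); print(s['clock'],s['position'],s['contact_force'],s['moment'],s['gripper_force'],s['width'])
```

```text
11.8 [ 0.56123825 -0.23382811  0.01259732] [ 0.08811346 -0.3357399  -0.2083949 ] [-0.00443025 -0.03990421 -0.01119226] 0.0 0.03864564610539605
```

{"api": "servo_tool", "payload": {
  "series": "0 0 -0.015 0 0 0 0.55; 0 0 -0.04 0 0 0 0.55; 0 0 -0.07 0 0.5 0 0.55; 0 0 -0.1 0 1 0 0.55; 0 0 -0.115 0 1 0 0.55"
}}

```text
clock: 12.3
position: [0.5642, -0.2338, 0.1306]
ee_rot: [0.001, 0.988, 0.156, 0.002]
contact_force: [0.6, -1.0, -0.1]
width: 0.0389
gripper_force: 0.0
```

{"api": "servo_tool", "payload": {
  "series": "0.03 0 -0.02 0 0 0 0.55; 0.07 0 -0.05 0 0 0 0.55; 0.11 0 -0.08 0 0 0 0.55; 0.14 0 -0.1 0 0 0 0.55; 0.14 0 -0.1 0 0 0 0.55"
}}

```text
clock: 12.8
position: [0.7014, -0.1888, 0.2308]
ee_rot: [0.002, 0.987, 0.158, 0.004]
contact_force: [-0.6, -0.1, 0.1]
width: 0.0385
gripper_force: 0.0
```

Run:
```python
from h import *
s=manip.get_state(); print(s['clock'],s['position'],s['ee_rot'],s['width'],s['contact_force'])
a=snap('scene','pics/s6.png'); b=snap('top','pics/t6.png')
out=[cv2.resize(im[y-62:y+62,x-50:x+50],(400,496),interpolation=cv2.INTER_CUBIC) for im,(x,y) in((a,(225,310)),(b,(405,265)))]
cv2.imwrite('pics/z6.png',np.hstack(out))
```

```text
12.8 [ 0.70143042 -0.18879068  0.23082095] [0.00163954 0.98746104 0.15779618 0.00428676] 0.038477092643844094 [-0.63369876 -0.14897064  0.11063792]
```

View pics/z6.png

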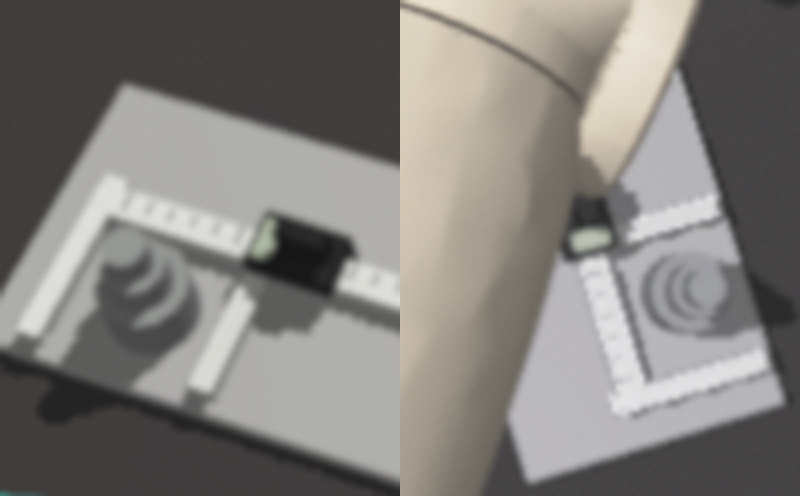

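The top view shows the caliper flat on the plate. The print is between the jaws, the moving jaw is near crop (680,222) and the fixed jaw near (700,385). Next, work out the exact offsets from the bright mask.

Run:
```python
from h import *
b=cv2.imread('pics/t6.png'); g=cv2.cvtColor(b,cv2.COLOR_BGR2GRAY)
th=np.radians(17.95); ax=np.array([np.cos(th),np.sin(th)]); ay=np.array([-ax[1],ax[0]])
o=np.array([.5612,-.2338])-.064*ax
yy,xx=np.mgrid[240:310,395:452]; uv=np.c_[xx.ravel(),yy.ravel()]; w=onz('top',uv,.022)-o; u,v=w@ax,w@ay; I=g[uv[:,1],uv[:,0]].astype(int)
print('origin',o)
def prof(name,coord,sel,lo,hi,st=.002):
    e=np.arange(lo,hi,st); print(name,[(round(x*1e3),int(I[sel&(abs(coord-x)<st/2+.0004)].mean())) for x in e if (sel&(abs(coord-x)<st/2+.0004)).any()])
prof('movjaw along x',u,(v<-.045)&(v>-.065),-.03,.02)
prof('fixjaw along x',u,(v<-.04)&(v>-.065),-.115,-.075)
prof('beam along y',v,(u<-.03)&(u>-.075),-.02,.02)
prof('fixjaw end y',v,(u<-.09)&(u>-.098),-.09,-.06)
```

```text
origin [ 0.50031515 -0.25352396]
movjaw along x [(-30, 163), (-28, 168), (-26, 175), (-24, 179), (-22, 181), (-20, 180), (-18, 171), (-16, 152), (-14, 146), (-12, 180), (-10, 211), (-8, 217), (-6, 217), (-4, 217), (-2, 211), (0, 194), (2, 183), (4, 181), (6, 181), (8, 181), (10, 181), (12, 181), (14, 181), (16, 181), (18, 181)]
fixjaw along x [(-115, 181), (-113, 181), (-111, 182), (-109, 181), (-107, 179), (-105, 169), (-103, 160), (-101, 180), (-99, 207), (-97, 221), (-95, 222), (-93, 221), (-91, 214), (-89, 196), (-87, 181), (-85, 180), (-83, 181), (-81, 180), (-79, 174), (-77, 159), (-75, 136)]
beam along y [(-20, 158), (-18, 174), (-16, 177), (-14, 166), (-12, 138), (-10, 127), (-8, 154), (-6, 199), (-4, 219), (-2, 221), (0, 220), (2, 218), (4, 219), (6, 217), (8, 206), (10, 185), (12, 180), (14, 183), (16, 184), (18, 184)]
fixjaw end y [(-88, 67), (-86, 67), (-84, 63), (-82, 59), (-80, 60), (-78, 91), (-76, 144), (-74, 194), (-72, 216), (-70, 217), (-68, 218), (-66, 221), (-64, 220), (-62, 219)]
```

{"api": "servo_tool", "payload": {
  "series": "-0.04 0 0 0 0 0 0.55; -0.085 0 0 0 0 0 0.55; -0.13 0 0.01 0 0 0 0.55; -0.17 0 0.03 0 0 0 0.55; -0.195 0 0.05 0 0 0 0.55"
}}

```text
clock: 13.4
position: [0.5057, -0.2502, 0.1765]
ee_rot: [-0.001, 0.988, 0.155, -0.002]
contact_force: [0.1, 0.1, 0.2]
width: 0.0384
gripper_force: 0.0
```

{"api": "servo_tool", "payload": {
  "series": "0 0 0.03 0 0 0 0.55; 0 0 0.06 0 0 0 0.55; 0 0 0.08 0 0 0 0.55; 0 0 0.08 0 0 0 0.55; 0 0 0.08 0 0 0 0.55"
}}

```text
clock: 13.9
position: [0.5094, -0.25, 0.0973]
ee_rot: [-0.001, 0.988, 0.156, -0.001]
contact_force: [0.2, -1.1, 0.5]
width: 0.0388
gripper_force: 0.0
```

Run:
```python
from h import *
s=manip.get_state(); print(s['clock'],s['position'],s['ee_rot'],s['width'],s['contact_force'],s['moment'])
M=R.from_quat(np.roll(s['ee_rot'],-1)).as_matrix(); print('yaw',np.degrees(np.arctan2(M[1,0],M[0,0])),'tool shift to tab',M.T@(np.array([.5151,-.2485,.038])-s['position']))
```

```text
13.9 [ 0.50944037 -0.25000774  0.09730437] [-5.71428529e-04  9.87751497e-01  1.56031856e-01 -8.45160121e-04] 0.038793535244750106 [ 0.17803532 -1.14075276  0.49896131] [0.00855316 0.03250817 0.04200721]
yaw 17.953359777364906 tool shift to tab [0.00593724 0.00039279 0.05929509]
```

{"api": "servo_tool", "payload": {
  "series": "0.006 0 0.02 0 0 0 0.55; 0.006 0 0.04 0 0 0 0.55; 0.006 0 0.055 0 0 0 0.55; 0.006 0 0.058 0 0 0 0.55; 0.006 0 0.058 0 0 0 0.55"
}}

```text
clock: 14.4
position: [0.5167, -0.2485, 0.0404]
ee_rot: [0.0, 0.988, 0.156, 0.0]
contact_force: [-0.3, -1.0, -0.1]
width: 0.0381
gripper_force: 0.0
```

{"api": "servo_tool", "payload": {
  "series": "0 0 0 0 0 0 0.65; 0 0 0 0 0 0 0.72; 0 0 0 0 0 0 0.78; 0 0 0 0 0 0 0.82; 0 0 0 0 0 0 0.85",
  "squeeze": 20
}}

```text
clock: 14.9
position: [0.5166, -0.2484, 0.0399]
ee_rot: [0.0, 0.988, 0.156, 0.0]
contact_force: [0.3, 0.1, 0.8]
width: 0.0129
gripper_force: 0.0
```

{"api": "servo_tool", "payload": {
  "series": "0 0 0 0 0 0 0.9; 0 0 0 0 0 0 0.95; 0 0 0 0 0 0 1; 0 0 0 0 0 0 1; 0 0 0 0 0 0 1"
}}

```text
clock: 15.4
position: [0.5165, -0.2482, 0.04]
ee_rot: [-0.0, 0.988, 0.156, 0.0]
contact_force: [-0.2, 1.5, 4.8]
width: 0.012
gripper_force: 21.2
```

Run:
```python
from h import *
s=manip.get_state(); print(s['clock'],s['position'],s['ee_rot'],s['width'],s['contact_force'],s['moment'],s['gripper_force'])
```

```text
15.4 [ 0.51653516 -0.24815555  0.03995836] [-3.19552831e-05  9.87708520e-01  1.56306975e-01  8.64042367e-05] 0.012035419626790143 [-0.17706125  1.46337777  4.81585091] [ 0.2606373   0.13726622 -0.16185475] 21.184971928596497
```

{"api": "servo_tool", "payload": {
  "series": "0 0 -0.0005 0 0 0 1; 0 0 -0.001 0 0 0 1; 0 0 -0.001 0 0 0 1"
}}

```text
clock: 15.7
position: [0.5162, -0.2482, 0.04]
ee_rot: [-0.0, 0.988, 0.157, -0.0]
contact_force: [1.4, 1.0, -3.1]
width: 0.0113
gripper_force: 20.1
```

Run:
```python
from h import *
s=manip.get_state(); print(s['clock'],s['position'],s['ee_rot'],s['width'],s['contact_force'],s['moment'],s['gripper_force'])
```

```text
15.7 [ 0.51621589 -0.24820168  0.04002911] [-1.64108690e-04  9.87665616e-01  1.56577327e-01 -3.80343702e-04] 0.011264611247561042 [ 1.40910496  1.04180808 -3.06607512] [ 0.14055751 -0.08392667 -0.03153635] 20.137321650981903
```

{"api": "servo_tool", "payload": {
  "series": "0 0 0.0004 0 0 0 1; -0.001 0 0.0004 0 0 0 1; -0.003 0 0.0004 0 0 0 1; -0.005 0 0.0004 0 0 0 1; -0.007 0 0.0004 0 0 0 1"
}}

```text
clock: 16.2
position: [0.5095, -0.2505, 0.04]
ee_rot: [0.0, 0.988, 0.156, -0.0]
contact_force: [0.6, 0.2, -3.1]
width: 0.0114
gripper_force: 19.9
```

```bash
cat > st.py <<'E'
from h import *
s=manip.get_state(); M=R.from_quat(np.roll(s['ee_rot'],-1)).as_matrix()
ax=np.array([.9513,.3082]); d=s['position'][:2]-[.5003,-.2535]
print(s['clock'],'cal x %.4f y %.4f z %.4f'%(d@ax,d@[-ax[1],ax[0]],s['position'][2]),'toolF',(M.T@s['contact_force']).round(2),'M',(M.T@s['moment']).round(3),'grip %.1f w %.4f'%(s['gripper_force'],s['width']))
E
python3 st.py
```

```text
16.2 cal x 0.0097 y 0.0000 z 0.0400 toolF [0.68 0.01 3.12] M [0.076 0.139 0.052] grip 19.9 w 0.0114
```

{"api": "servo_tool", "payload": {
  "series": "-0.002 0 0.0005 0 0 0 1; -0.004 0 0.0005 0 0 0 1; -0.006 0 0.0005 0 0 0 1; -0.008 0 0.0005 0 0 0 1; -0.010 0 0.0005 0 0 0 1"
}}

```text
clock: 16.7
position: [0.5005, -0.2535, 0.04]
ee_rot: [0.0, 0.988, 0.156, 0.0]
contact_force: [1.2, 2.1, 0.2]
width: 0.0116
gripper_force: 20.4
```

```bash
python3 st.py
```

```text
16.7 cal x 0.0002 y -0.0001 z 0.0400 toolF [ 1.74 -1.62 -0.22] M [ 0.228  0.393 -0.047] grip 20.4 w 0.0116
```

{"api": "servo_tool", "payload": {
  "series": "-0.002 0 0 0 0 0 1; -0.004 0 0 0 0 0 1; -0.006 0 0 0 0 0 1; -0.008 0 0 0 0 0 1; -0.010 0 0 0 0 0 1"
}}

```text
clock: 17.2
position: [0.4909, -0.2566, 0.04]
ee_rot: [0.0, 0.988, 0.156, 0.0]
contact_force: [1.6, 4.5, 2.5]
width: 0.0113
gripper_force: 20.7
```

```bash
python3 st.py
python3 - <<'E'
from h import *
snap('top','pics/t7.png'); snap('scene','pics/s7.png')
g=cv2.cvtColor(cv2.imread('pics/s7.png'),cv2.COLOR_BGR2GRAY)
ax=np.array([.9513,.3082]); ay=np.array([-ax[1],ax[0]]); o=np.array([.5003,-.2535])
yy,xx=np.mgrid[240:400,160:320]; uv=np.c_[xx.ravel(),yy.ravel()]; w=onz('scene',uv,.022)-o; u,v=w@ax,w@ay; I=g[uv[:,1],uv[:,0]].astype(int)
for nm,lo,hi in(('mov',-.06,.0),('fix',-.115,-.08)):
    sel=(v<-.058)&(v>-.072); print(nm,[(round(x*1e3),int(I[sel&(abs(u-x)<.0014)].mean())) for x in np.arange(lo,hi,.002)])
E
```

```text
17.2 cal x -0.0099 y -0.0000 z 0.0400 toolF [ 2.89 -3.77 -2.51] M [ 0.389  0.493 -0.024] grip 20.7 w 0.0113
mov [(-60, 79), (-58, 78), (-56, 77), (-54, 78), (-52, 78), (-50, 80), (-48, 80), (-46, 81), (-44, 81), (-42, 85), (-40, 92), (-38, 103), (-36, 112), (-34, 114), (-32, 114), (-30, 113), (-28, 108), (-26, 99), (-24, 93), (-22, 91), (-20, 95), (-18, 108), (-16, 131), (-14, 159), (-12, 172), (-10, 173), (-8, 173), (-6, 173), (-4, 173), (-2, 173)]
fix [(-115, 127), (-113, 157), (-111, 171), (-109, 173), (-107, 172), (-105, 172), (-103, 179), (-101, 197), (-99, 213), (-97, 220), (-95, 220), (-93, 217), (-91, 203), (-89, 162), (-87, 121), (-85, 99), (-83, 93), (-81, 92)]
```

{"api": "servo_tool", "payload": {
  "series": "-0.001 0 0 0 0 0 1; -0.002 0 0 0 0 0 1; -0.003 0 0 0 0 0 1; -0.004 0 0 0 0 0 1; -0.004 0 0 0 0 0 1"
}}

```text
clock: 17.8
position: [0.4871, -0.2579, 0.04]
ee_rot: [0.0, 0.988, 0.156, 0.0]
contact_force: [2.3, 3.9, 5.2]
width: 0.0112
gripper_force: 21.0
```

```bash
python3 st.py
```

```text
17.8 cal x -0.0139 y -0.0001 z 0.0400 toolF [ 3.42 -3.01 -5.15] M [ 0.519  0.573 -0.018] grip 21.0 w 0.0112
```

{"api": "servo_tool", "payload": {
  "series": "-0.0004 0 0 0 0 0 1; -0.0008 0 0 0 0 0 1; -0.0012 0 0 0 0 0 1; -0.0012 0 0 0 0 0 1"
}}

```text
clock: 18.2
position: [0.486, -0.2582, 0.04]
ee_rot: [0.0, 0.988, 0.156, 0.0]
contact_force: [2.6, 4.2, 4.6]
width: 0.0115
gripper_force: 21.1
```

```bash
python3 st.py
```

```text
18.2 cal x -0.0150 y -0.0001 z 0.0400 toolF [ 3.73 -3.21 -4.58] M [ 0.567  0.611 -0.055] grip 21.1 w 0.0115
```

{"api": "servo_tool", "payload": {
  "series": "-0.0004 0 -0.0003 0 0 0 1; -0.0008 0 -0.0003 0 0 0 1; -0.0012 0 -0.0003 0 0 0 1; -0.0012 0 -0.0003 0 0 0 1"
}}

```text
clock: 18.6
position: [0.4846, -0.2587, 0.04]
ee_rot: [0.0, 0.988, 0.156, -0.0]
contact_force: [2.7, 3.2, 1.9]
width: 0.0114
gripper_force: 20.8
```

```bash
python3 st.py
```

```text
18.6 cal x -0.0165 y -0.0001 z 0.0400 toolF [ 3.57 -2.18 -1.87] M [ 0.426  0.484 -0.012] grip 20.8 w 0.0114
```

{"api": "servo_tool", "payload": {
  "series": "-0.0004 0 0 0 0 0 1; -0.0008 0 0 0 0 0 1; -0.0012 0 0 0 0 0 1; -0.0012 0 0 0 0 0 1"
}}

```text
clock: 19.0
position: [0.4837, -0.2591, 0.04]
ee_rot: [0.0, 0.988, 0.156, 0.0]
contact_force: [2.6, 2.6, 0.9]
width: 0.0112
gripper_force: 20.6
```

```bash
python3 st.py;  python3 - <<'E'
from h import *
snap('top','pics/t8.png'); snap('scene','pics/s8.png')
for n in '678':
  g=cv2.cvtColor(cv2.imread(f'pics/s{n}.png'),cv2.COLOR_BGR2GRAY)
  ax=np.array([.9513,.3082]); ay=np.array([-ax[1],ax[0]]); o=np.array([.5003,-.2535])
  yy,xx=np.mgrid[240:400,160:320]; uv=np.c_[xx.ravel(),yy.ravel()]; w=onz('scene',uv,.022)-o; u,v=w@ax,w@ay; I=g[uv[:,1],uv[:,0]].astype(int)
  for nm,lo,hi in(('mov',-.06,-.02),('fix',-.107,-.083)):
    sel=(v<-.058)&(v>-.072); print(n,nm,[(round(x*1e3),int(I[sel&(abs(u-x)<.0014)].mean())) for x in np.arange(lo,hi,.002)])
E
```

```text
19.0 cal x -0.0175 y -0.0003 z 0.0400 toolF [ 3.29 -1.66 -0.88] M [ 0.351  0.607 -0.053] grip 20.6 w 0.0112
6 mov [(-60, 88), (-58, 87), (-56, 84), (-54, 83), (-52, 81), (-50, 81), (-48, 81), (-46, 80), (-44, 77), (-42, 78), (-40, 78), (-38, 78), (-36, 78), (-34, 80), (-32, 82), (-30, 93), (-28, 118), (-26, 144), (-24, 160), (-22, 167)]
6 fix [(-107, 172), (-105, 172), (-103, 174), (-101, 186), (-99, 203), (-97, 217), (-95, 220), (-93, 220), (-91, 215), (-89, 191), (-87, 158), (-85, 141)]
7 mov [(-60, 79), (-58, 78), (-56, 77), (-54, 78), (-52, 78), (-50, 80), (-48, 80), (-46, 81), (-44, 81), (-42, 85), (-40, 92), (-38, 103), (-36, 112), (-34, 114), (-32, 114), (-30, 113), (-28, 108), (-26, 99), (-24, 93), (-22, 91)]
7 fix [(-107, 172), (-105, 172), (-103, 179), (-101, 197), (-99, 213), (-97, 220), (-95, 220), (-93, 217), (-91, 203), (-89, 162), (-87, 121), (-85, 99)]
8 mov [(-60, 78), (-58, 79), (-56, 79), (-54, 80), (-52, 81), (-50, 85), (-48, 90), (-46, 101), (-44, 114), (-42, 116), (-40, 114), (-38, 114), (-36, 111), (-34, 102), (-32, 95), (-30, 92), (-28, 93), (-26, 102), (-24, 123), (-22, 146)]
8 fix [(-107, 172), (-105, 172), (-103, 181), (-101, 201), (-99, 214), (-97, 209), (-95, 173), (-93, 136), (-91, 113), (-89, 100), (-87, 94), (-85, 92)]
```

{"api": "servo_tool", "payload": {
  "series": "-0.0006 0 0 0 0 0 1; -0.0012 0 0 0 0 0 1; -0.0018 0 0 0 0 0 1; -0.0024 0 0 0 0 0 1; -0.003 0 0 0 0 0 1"
}}

```text
clock: 19.6
position: [0.4806, -0.2602, 0.04]
ee_rot: [0.0, 0.988, 0.156, -0.0]
contact_force: [2.8, 0.6, -1.0]
width: 0.0114
gripper_force: 20.3
```

```bash
python3 st.py;  python3 - <<'E'
from h import *
snap('top','pics/t9.png'); snap('scene','pics/s9.png')
for n in '6789':
  g=cv2.cvtColor(cv2.imread(f'pics/s{n}.png'),cv2.COLOR_BGR2GRAY)
  ax=np.array([.9513,.3082]); ay=np.array([-ax[1],ax[0]]); o=np.array([.5003,-.2535])
  yy,xx=np.mgrid[240:400,160:320]; uv=np.c_[xx.ravel(),yy.ravel()]; w=onz('scene',uv,.022)-o; u,v=w@ax,w@ay; I=g[uv[:,1],uv[:,0]].astype(int)
  for nm,lo,hi,a,b in(('mov',-.06,-.03,-.072,-.058),('fix',-.111,-.09,-.072,-.058),('fix stub',-.111,-.09,-.01,.01)):
    sel=(v<b)&(v>a); print(n,nm,[(round(x*1e3),int(I[sel&(abs(u-x)<.0014)].mean())) for x in np.arange(lo,hi,.002)])
im=[cv2.resize(cv2.imread(p)[y-50:y+50,x-50:x+50],(400,400),interpolation=cv2.INTER_CUBIC) for p,x,y in(('pics/s9.png',205,310),('pics/t9.png',420,270))]
cv2.imwrite('pics/z9.png',np.hstack(im))
E
```

```text
19.6 cal x -0.0208 y -0.0003 z 0.0400 toolF [2.88 0.27 1.01] M [-0.094  0.472 -0.035] grip 20.3 w 0.0114
6 mov [(-60, 88), (-58, 87), (-56, 84), (-54, 83), (-52, 81), (-50, 81), (-48, 81), (-46, 80), (-44, 77), (-42, 78), (-40, 78), (-38, 78), (-36, 78), (-34, 80), (-32, 82)]
6 fix [(-111, 171), (-109, 173), (-107, 172), (-105, 172), (-103, 174), (-101, 186), (-99, 203), (-97, 217), (-95, 220), (-93, 220), (-91, 215)]
6 fix stub [(-111, 170), (-109, 173), (-107, 173), (-105, 173), (-103, 174), (-101, 183), (-99, 200), (-97, 214), (-95, 220), (-93, 221), (-91, 220)]
7 mov [(-60, 79), (-58, 78), (-56, 77), (-54, 78), (-52, 78), (-50, 80), (-48, 80), (-46, 81), (-44, 81), (-42, 85), (-40, 92), (-38, 103), (-36, 112), (-34, 114), (-32, 114)]
7 fix [(-111, 171), (-109, 173), (-107, 172), (-105, 172), (-103, 179), (-101, 197), (-99, 213), (-97, 220), (-95, 220), (-93, 217), (-91, 203)]
7 fix stub [(-111, 170), (-109, 173), (-107, 173), (-105, 173), (-103, 181), (-101, 198), (-99, 212), (-97, 218), (-95, 219), (-93, 217), (-91, 215)]
8 mov [(-60, 78), (-58, 79), (-56, 79), (-54, 80), (-52, 
[... 188 characters left out ...]
181), (-101, 201), (-99, 214), (-97, 209), (-95, 173), (-93, 136), (-91, 113)]
8 fix stub [(-111, 170), (-109, 172), (-107, 172), (-105, 174), (-103, 183), (-101, 198), (-99, 211), (-97, 217), (-95, 217), (-93, 216), (-91, 216)]
9 mov [(-60, 79), (-58, 80), (-56, 81), (-54, 82), (-52, 86), (-50, 96), (-48, 106), (-46, 112), (-44, 114), (-42, 114), (-40, 112), (-38, 107), (-36, 97), (-34, 93), (-32, 92)]
9 fix [(-111, 171), (-109, 172), (-107, 177), (-105, 194), (-103, 210), (-101, 203), (-99, 177), (-97, 144), (-95, 116), (-93, 104), (-91, 98)]
9 fix stub [(-111, 170), (-109, 173), (-107, 179), (-105, 193), (-103, 210), (-101, 215), (-99, 217), (-97, 217), (-95, 215), (-93, 208), (-91, 201)]
```

{"api": "servo_tool", "payload": {
  "series": "-0.0002 0 0.0004 0 0 0 1; -0.0006 0 0.0004 0 0 0 1; -0.001 0 0.0004 0 0 0 1; -0.0014 0 0.0004 0 0 0 1; -0.0018 0 0.0004 0 0 0 1"
}}

```text
clock: 20.2
position: [0.4797, -0.2605, 0.04]
ee_rot: [0.0, 0.988, 0.156, 0.001]
contact_force: [4.5, 0.8, 2.1]
width: 0.0113
gripper_force: 20.7
```

```bash
python3 st.py
```

```text
20.2 cal x -0.0218 y -0.0003 z 0.0400 toolF [ 4.48  0.64 -2.1 ] M [ 0.038  0.865 -0.015] grip 20.7 w 0.0113
```

View pics/z9.png

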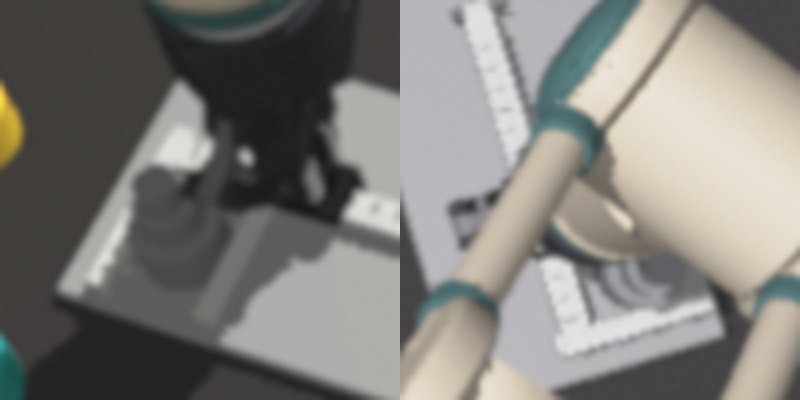

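Both jaws are against the foot and the whole assembly slid together at 3–4.5 N, so it is closed. I'll release and retreat.

{"api": "servo_tool", "payload": {
  "series": "0 0 0 0 0 0 1; 0 0 0 0 0 0 0.8; 0 0 0 0 0 0 0.65; 0 0 0 0 0 0 0.6; 0 0 0 0 0 0 0.6"
}}

```text
clock: 20.7
position: [0.4782, -0.2603, 0.0394]
ee_rot: [-0.0, 0.988, 0.156, -0.001]
contact_force: [0.7, 0.1, 0.4]
width: 0.034
gripper_force: 0.0
```

{"api": "servo_tool", "payload": {
  "series": "0 0 -0.01 0 0 0 0.6; 0 0 -0.03 0 0 0 0.6; 0 0 -0.06 0 0 0 0.6; 0 0 -0.1 0 0 0 0.6; 0 0 -0.14 0 0 0 0.6"
}}

```text
clock: 21.2
position: [0.4785, -0.2602, 0.1815]
ee_rot: [-0.0, 0.988, 0.156, -0.0]
contact_force: [0.4, 0.9, 0.5]
width: 0.0337
gripper_force: 0.0
```

{"api": "servo_tool", "payload": {
  "series": "0.04 0 -0.02 0 0 0 0.6; 0.08 0 -0.04 0 0 0 0.6; 0.12 0 -0.05 0 0 0 0.6; 0.16 0 -0.05 0 0 0 0.6; 0.2 0 -0.05 0 0 0 0.6"
}}

```text
clock: 21.7
position: [0.6706, -0.1982, 0.2314]
ee_rot: [0.001, 0.988, 0.156, 0.001]
contact_force: [-0.0, -0.8, 0.8]
width: 0.034
gripper_force: 0.0
```

```bash
python3 st.py
python3 - <<'E'
from h import *
t=snap('top','pics/t10.png'); s=snap('scene','pics/s10.png')
ax=np.array([.9513,.3082]); ay=np.array([-ax[1],ax[0]]); o=np.array([.5003,-.2535])
for n,im in(('top',t),('scene',s)):
  g=cv2.cvtColor(im,cv2.COLOR_BGR2GRAY)
  yy,xx=np.mgrid[230:400,160:460]; uv=np.c_[xx.ravel(),yy.ravel()]; w=onz(n,uv,.022)-o; u,v=w@ax,w@ay; I=g[uv[:,1],uv[:,0]].astype(int)
  sel=(v<-.062)&(v>-.071); print(n,[(round(x*1e3),int(I[sel&(abs(u-x)<.0014)].mean())) for x in np.arange(-.116,-.03,.002) if (sel&(abs(u-x)<.0014)).any()])
# look-alike/obstacle check: pixel change outside work zone
d=cv2.absdiff(cv2.imread('pics/scene0.png'),s).max(2); 
for nm,(x,y,r) in dict(cup=(352,242,25),bottle=(433,275,25),scraper=(290,195,40)).items(): print(nm,d[y-r:y+r,x-r:x+r].mean())
E
```

```text
21.7 cal x 0.1791 y 0.0002 z 0.2314 toolF [-0.24  0.73 -0.83] M [-0.05  -0.063  0.005] grip 0.0 w 0.0340
top [(-116, 180), (-114, 180), (-112, 171), (-110, 158), (-108, 165), (-106, 195), (-104, 216), (-102, 203), (-100, 172), (-98, 140), (-96, 123), (-94, 109), (-92, 106), (-90, 105), (-88, 104), (-86, 104), (-84, 112), (-82, 115), (-80, 119), (-78, 128), (-76, 131), (-74, 130), (-72, 122), (-70, 120), (-68, 128), (-66, 137), (-64, 152), (-62, 165), (-60, 173), (-58, 177), (-56, 173), (-54, 153), (-52, 159), (-50, 197), (-48, 216), (-46, 217), (-44, 218), (-42, 218), (-40, 208), (-38, 190), (-36, 181), (-34, 180), (-32, 180)]
scene [(-116, 102), (-114, 147), (-112, 168), (-110, 172), (-108, 175), (-106, 194), (-104, 212), (-102, 206), (-100, 182), (-98, 144), (-96, 117), (-94, 103), (-92, 96), (-90, 93), (-88, 92), (-86, 91), (-84, 91), (-82, 90), (-80, 87), (-78, 84), (-76, 83), (-74, 79), (-72, 79), (-70, 79), (-68, 77), (-66, 78), (-64, 79), (-62, 79), (-60, 80), (-58, 88), (-56, 98), (-54, 123), (-52, 155), (-50, 191), (-48, 209), (-46, 214), (-44, 215), (-42, 213), (-40, 201), (-38, 176), (-36, 148), (-34, 153), (-32, 165)]
cup 65.254
bottle 0.8832
scraper 13.9934375
```

Run:
```python
from h import *
a=cv2.imread('pics/top0.png'); b=cv2.imread('pics/t10.png')
c=cv2.imread('pics/scene0.png'); d=cv2.imread('pics/s10.png')
for nm,A,B,(x0,y0,x1,y1) in(('cup top',a,b,(265,195,315,240)),('cup scene',c,d,(325,210,380,270)),('scraper top',a,b,(250,265,295,365)),('scraper scene',c,d,(245,170,335,215))):
    r=[]
    for im in(A,B):
        m=(cv2.cvtColor(im,cv2.COLOR_BGR2GRAY)[y0:y1,x0:x1]>130); y,x=np.nonzero(m); r.append((m.sum(),x.mean().round(1),y.mean().round(1)) if m.any() else None)
    print(nm,r)
```

```text
cup top [(np.int64(973), np.float64(25.9), np.float64(22.3)), (np.int64(1032), np.float64(27.2), np.float64(22.9))]
cup scene [(np.int64(1383), np.float64(26.6), np.float64(28.6)), (np.int64(207), np.float64(35.0), np.float64(41.7))]
scraper top [(np.int64(1660), np.float64(19.3), np.float64(62.6)), (np.int64(2347), np.float64(25.7), np.float64(61.7))]
scraper scene [(np.int64(1124), np.float64(36.5), np.float64(22.1)), (np.int64(945), np.float64(29.6), np.float64(20.1))]
```

{"api": "servo_tool", "payload": {
  "series": "0 0 0 0 0 0 0.6; 0 0 0 0 0 0 0.6; 0 0 0 0 0 0 0.6"
}}

```text
clock: 22.1
position: [0.6681, -0.1992, 0.2303]
ee_rot: [0.0, 0.988, 0.156, -0.0]
contact_force: [-0.2, -0.2, 0.2]
width: 0.0346
gripper_force: 0.0
```

```bash
python3 -c "
from rig import manip
print(manip.sign_off())"
```

```text
the job is handed in; nothing more can be done
None
```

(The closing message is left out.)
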